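Get the spirit level out of the face-frame cabinet

TASK

The yellow spirit level was left standing inside the small cabinet that lies on its back on the bench, and it is longer than the opening in the cabinet's painted face frame, so it will not come straight out. Tilt one end up through the opening, draw the level out at a slant without forcing it against the cabinet, bring it back to horizontal and finish while holding it still, at least a hand's breadth (10 cm) above the cabinet, ready to be handed over: do not put it down or let go. Leave the tape measure, the hinge carton, the glue bottle and the sanding block where they are.

Things in the scene. Friction and masses are not known exactly. Their poses are not given: they have to be found in the camera images.
- cabinet: Small wall cabinet lying on its back, open face up, fixed (wooden stops 30 mm wide, 25 mm high, at the middle of both long sides). Outside 290 mm (x) x 504 mm (y, its long axis) x 120 mm high. Origin: centre of its underside, on the bench; z up. Inside: one clear space, 266 mm (x) x 480 mm (y), between 12 mm plywood sides; inner floor 8 mm above the origin.
- cabinet_opening (a point): Centre of the opening of the white face frame, level with the frame's top, 120 mm above the bench; axes as the cabinet's. The opening is 190 mm (x) x 364 mm (y). The frame is 18 mm thick, its underside 102 mm above the cabinet's origin, and it overhangs the inside by 38 mm along the long sides and by 58 mm at each end.
- level: Yellow box-section spirit level with black end caps and green vials, 400 mm long (its y) x 22 mm thick (its x) x 50 mm high (its z), about 0.36 kg, centre of mass at its middle. It stands on its long narrow edge on the cabinet's inner floor, roughly along the cabinet's y axis. Origin: centre of its underside; z up.
- level_end_a (a point): Middle of the level's end face at its +y end, 200 mm from the middle of the level and 25 mm above its underside.
- level_end_b (a point): Middle of the level's end face at its -y end, 200 mm from the middle of the level and 25 mm above its underside.
- hinge_carton: Cardboard carton, 45 x 70 mm, 32 mm high, standing inside the cabinet against one long side near a corner, partly under the frame. Origin: centre of its underside. Leave it alone.
- tape_measure: Orange tape measure, 38 x 68 mm, 60 mm high, standing inside the cabinet against the other long side near the corner diagonally across, partly under the frame. Origin: centre of its underside. Leave it alone.
- glue_bottle: Yellow glue bottle, 56 mm in diameter, 150 mm tall, on the bench beyond the cabinet's +y end. Origin: centre of its underside. Leave it alone.
- sanding_block: Sanding block, cork upper half on a red lower half, 30 x 100 mm, 36 mm high, on the bench beyond the cabinet's -y end. Origin: centre of its underside. Leave it alone.

How it is judged (in metres and radians):
On the way, in this order (a step that is already met when the one before it is completed fails the run):
1. one end of the level is up out of the opening while the other end is still inside the cabinet (((z of level_end_a in the frame of cabinet above 0.14 m and z of level_end_b in the frame of cabinet below 0.095 m and x of level_end_b in the frame of cabinet between -0.135 and 0.135 m and y of level_end_b in the frame of cabinet between -0.245 and 0.245 m) or (z of level_end_b in the frame of cabinet above 0.14 m and z of level_end_a in the frame of cabinet below 0.095 m and x of level_end_a in the frame of cabinet between -0.135 and 0.135 m and y of level_end_a in the frame of cabinet between -0.245 and 0.245 m))), for 0.1 s.
2. the whole level is out, above the frame (z of each of level_end_a, level_end_b in the frame of cabinet above 0.16 m), for 0.1 s.
At the end, for the whole second after the job is handed in: The level is held still in the fingers, within 0.2 rad of horizontal, its middle within 250 mm of the cabinet's centre seen from above, its underside 70 mm or more above the frame and both ends 200 mm above the bench, not touching the cabinet; the other things within 25 mm of their places (z of level in the frame of cabinet above 0.19 m and z of each of level_end_a, level_end_b in the frame of cabinet above 0.2 m and horizontal distance between level and cabinet below 0.25 m and angle between level's own z axis and vertical below 0.2 rad and contact force between the fingers and level above 2 N and contact force between level and cabinet below 0.2 N and linear speed of level below 0.03 m/s and angular speed of level below 0.15 rad/s and distance of each of hinge_carton, tape_measure, glue_bottle, sanding_block from where it was at the start of the episode below 0.025 m); the arm keeps its last pose, push and grip.
It fails at once if the level is forced against the cabinet (over 60 N) (contact force between level and cabinet above 60 N).
It fails at once if the hinge carton is moved by more than 25 mm (distance of hinge_carton from where it was at the start of the episode above 0.025 m).
It fails at once if the tape measure is moved by more than 25 mm (distance of tape_measure from where it was at the start of the episode above 0.025 m).
It fails at once if the glue bottle is moved by more than 25 mm (distance of glue_bottle from where it was at the start of the episode above 0.025 m).
It fails at once if the sanding block is moved by more than 25 mm (distance of sanding_block from where it was at the start of the episode above 0.025 m).
It also fails if it takes over 38 s, if anything falls off the work surface, if the arm or the gripper's body presses on something with over 40 N, if the wrist force passes 120 N, or if a joint passes its speed limit or range.

ROBOT

A 6-joint arm with a two-finger parallel gripper is mounted at the origin on the work surface. World frame = base frame: x ahead of the robot, y to its left, z up, the work surface at z = 0. Lengths are in mm, angles in degrees, forces in N, time in s.
With the tool pointing down it reaches from about 400 to 925 mm from the base axis. Payload 3.4 kg.
Tool frame: the origin (TCP) lies midway between the tips of the shut fingers; the grasp point (between the pads) lies 19 mm behind it; z points along the fingers, y is the line along which they close (so a half turn about z gives the same grasp; the last joint's range is limited). The gripper opens to 85 mm and grips with 20 to 120 N. Pads are 22 mm wide; open, the fingers measure 114 mm over their backs; the gripper's body (76 mm by 85 mm) begins 54 mm behind the grasp point. The pads swing forward as they close: fully open they stand 13 mm farther back than shut.
Start: joints at [59.731, 17.578, 86.31, -0, 76.112, -4.211], TCP at [252.61, 516.545, 231.305] pointing down, gripper open.
Joint ranges: [-179.03, 179.03], [-60, 130.46], [8.19, 133.38], [-81.62, 261.62], [5.75, 156.47], [-153.77, 153.77]. Speed limits (degrees/s): [147.25, 147.25, 180, 180, 180, 180].

INTERFACE

Orientations are given as a 3x3 rotation matrix whose columns are the frame's x, y, z axes.
In Python, from cell import bot, imaging gives the robot as it stands.
- The arm moves only by the tool move_arm, never from a script. Its argument "deltas" is a list of rows, each an object with "delta_pos": the shift along the tool's x, y, z in units of 0.04 m (1.0 is 0.04 m), a list of three; "turn": the turn, a rotation vector about the tool's x, y, z in units of 0.12 rad (1.0 is 0.12 rad), a list of three; "fingers": the opening, from 0 (shut) to 1 (fully open). A call has 1 to 12 rows; each row shifts and turns the commanded pose from where the row before left it, along the tool's axes as they then stand; what a row does not reach is not made up. A row lasts 1/12 s, in which the tool goes at most 41.7 mm and 7.16 degrees, less where a joint would pass 70% of its speed; a pose out of reach is approached as far as the arm can. A call with a number of a shift or a turn outside -1 to 1 is refused whole. A call with a gripper value outside its range is refused whole. The fingers move at their own pace and stop on an object; "force" is the grip in N (left out, the last holds). Time passes only in rows, so rows that do not move let the fingers close. It gives the time, the measured TCP pose, the force, the opening and the grip force at its end, in the units of the state.
- bot.get_obs(): the state, without advancing time (a new reading comes with each control period).
- imaging.get_image(name): name is "side" or "top"; returns (picture, depth): 480x640x3 uint8, red, green, blue; 480x640 float32, mm along the optical axis (not along the pixel's ray), 0 where there is no reading.
- imaging.calibration(name): a dict with "fx", "fy", "cx", "cy" (pixels), "R" (3x3) and "t" (3): a world point X has camera coordinates R X + t. Camera axes: x right, y down, z forward; pixel columns grow to the right and rows downward; lengths in mm; the calibration is good to about 2 mm. A picture is of the moment at which its call begins. calibration takes no time and is no camera call.
- bot.close_job(): hands the job in; it is judged then, once.
The state is a dict: "time": time; "joint_pos": joint angles; "qd": joint speeds; "joint_efforts": joint torques, N m; "position": TCP position; "eef_rot": TCP orientation; "ft_force": force on the tool from outside, world axes, zero at the start; "torque": the same for the moment, N m; "width": opening from 0.0 (shut) to 1.0 (fully open); "finger_force": force on a finger pad.
Only numpy, scipy, OpenCV 4.12 (cv2) and the standard library are available. Lean on these libraries where they do the work, as an engineer would, in place of code of your own. Each camera call takes 0.05 s, during which the arm holds its last target. There are 200 camera calls.

## Working session

There is one attempt and no reset: what is moved stays moved. The work goes in short steps, Python scripts to look and compute and a tool call to move; the robot and the scene stay as the last step left them, time stands still between calls to the robot, and variables do not carry over. Pictures are saved under pics/ and viewed, at most 10 in all, crops included, and the job is handed in when it is done.

Besides the shell and the picture viewer there is one more tool, called after "Emit:" by a JSON object that holds its "op" and its "data". move_arm: Moves the arm, as the interface text tells. Its arguments: {"type":"object","properties":{"deltas":{"type":"array","items":{"type":"object","properties":{"delta_pos":{"type":"array","items":{"type":"number"}},"turn":{"type":"array","items":{"type":"number"}},"fingers":{"type":"number"}}}},"force":{"type":"number"}},"required":["deltas"]}

```bash
mkdir -p pics; cat > h.py <<'E'
import numpy as np, cv2
from cell import bot, imaging
def snap(n,f):
    im,d=imaging.get_image(n); cv2.imwrite(f'pics/{f}.png',im[:,:,::-1]); np.save(f'pics/{f}.npy',d); return im,d
def world(n,d,u,v,z=None):
    c=imaging.calibration(n);R=np.array(c['R']);t=np.array(c['t'])
    ray=np.array([(u-c['cx'])/c['fx'],(v-c['cy'])/c['fy'],1])
    if z is None: return R.T@(ray*np.median(d[v-1:v+2,u-1:u+2])-t)
    o=-R.T@t; r=R.T@ray; return o+r*(z-o[2])/r[2]
E
python3 - <<'E'
from h import *
snap('top','t0');snap('side','s0')
o=bot.get_obs();print(o['time'],o['position'],o['eef_rot'],o['ft_force'],o['width'])
for n in('top','side'):
    c=imaging.calibration(n);print(n,c['fx'],-np.array(c['R']).T@np.array(c['t']),np.round(c['R'],2).tolist())
E
```

```text
0.1 [252.2868072  515.99796546 230.48597028] [[-8.98332952e-01  4.39314264e-01 -9.40634300e-04]
 [ 4.39315243e-01  8.98331600e-01 -1.56645268e-03]
 [ 1.56836510e-04 -1.82043105e-03 -9.99998331e-01]] [ 0.38254609  0.1204509  -0.10507047] 1.0036859628425159
top 446.98704870215033 [ 451.18268478   35.14453701 1002.12007616] [[-0.01, -1.0, 0.01], [-0.99, 0.01, -0.11], [0.11, -0.01, -0.99]]
side 468.5059538670694 [374.00128926 628.47414044 815.12822867] [[-0.94, -0.33, 0.01], [-0.25, 0.71, -0.66], [0.21, -0.62, -0.75]]
```

View pics/t0.png

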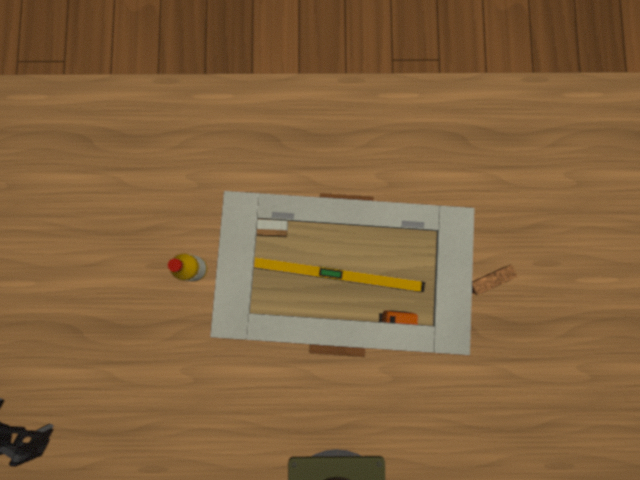

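View pics/s0.png

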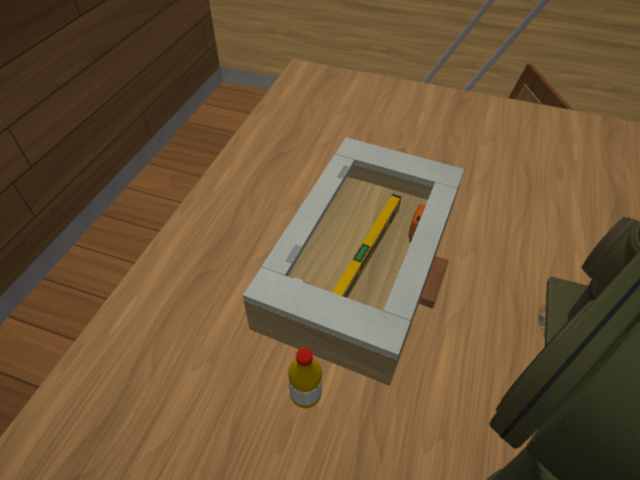

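The top view shows the level from about (254,263), under the +y frame, to its visible black -y cap at (424,287), with the vial at (331,273). The carton is at (272,228), the tape at (400,317), and the frame's outer corners are near (225,192), (474,208), (470,354) and (211,337). The side view agrees.

```bash
python3 - <<'E'
from h import *
im=cv2.imread('pics/t0.png')
cv2.imwrite('pics/t0c.png',cv2.resize(im[180:370,200:485],None,fx=2.8,fy=2.8,interpolation=cv2.INTER_CUBIC))
d=np.load('pics/t0.npy')
for p in [(225,192),(474,208),(470,354),(211,337),(258,219),(437,230),(434,325),(250,314)]:print(p,world('top',d,*p,z=120).round(0))
for p in [(258,264),(331,273),(424,287),(415,285),(240,260),(400,317),(272,225),(187,267)]:print(p,world('top',d,*p).round(0),world('top',d,*p,z=58).round(0))
hsv=cv2.cvtColor(im,cv2.COLOR_BGR2HSV)
m=cv2.inRange(hsv,(20,200,120),(32,255,255));m[:, :248]=0;m[:,440:]=0
ys,xs=np.nonzero(m);print(len(xs),xs.min(),xs.max())
P=np.array([world('top',d,x,y,z=58)[:2] for x,y in zip(xs,ys)])
v=cv2.fitLine(P.astype(np.float32),cv2.DIST_HUBER,0,.01,.01).ravel();print(v,P.min(0),P.max(0))
E
```

```text
(225, 192) [652. 220. 120.]
(474, 208) [ 617. -279.  120.]
(470, 354) [ 330. -259.  120.]
(211, 337) [366. 243. 120.]
(258, 219) [597. 154. 120.]
(437, 230) [ 573. -203.  120.]
(434, 325) [ 386. -191.  120.]
(250, 314) [410. 168. 120.]
(258, 264) [511. 161.  58.] [511. 161.  58.]
(331, 273) [491.   7.  59.] [491.   7.  58.]
(424, 287) [ 460. -189.   57.] [ 460. -188.   58.]
(415, 285) [ 465. -170.   57.] [ 465. -170.   58.]
(240, 260) [515. 188. 120.] [520. 199.  58.]
(400, 317) [ 399. -134.   68.] [ 398. -136.   58.]
(272, 225) [597. 134.  39.] [594. 132.  58.]
(187, 267) [502. 294. 114.] [505. 311.  58.]
1379 255 420
[ 1.5027489e-01  9.8864424e-01  4.8805554e+02 -9.4126282e+00] [ 454.03512939 -180.2476244 ] [523.58230616 167.54016545]
```

View pics/t0c.png

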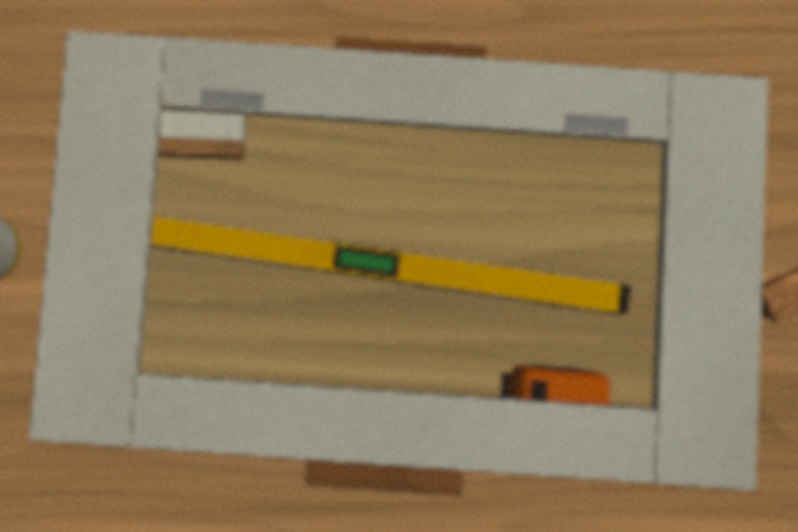

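Cabinet centre is about (491, -19), and its y axis points along (0.07, 1). The level's middle is (491, 7), direction (0.150, 0.989), top at z≈58. Its -y end is just inside the opening, so I'll raise that one. First I'll turn the tool across the level and go over it.

Emit:
{"op": "move_arm", "data": {"deltas": [{"delta_pos": [0,0,0],"turn": [0,0,0.96],"fingers": 1},{"delta_pos": [0,0,0],"turn": [0,0,0.96],"fingers": 1},{"delta_pos": [0,0,0],"turn": [0,0,0.96],"fingers": 1},{"delta_pos": [0,0,0],"turn": [0,0,0.96],"fingers": 1},{"delta_pos": [0,0,0],"turn": [0,0,0.96],"fingers": 1},{"delta_pos": [0,0,0],"turn": [0,0,0.96],"fingers": 1},{"delta_pos": [0,0,0],"turn": [0,0,0.96],"fingers": 1},{"delta_pos": [0,0,0],"turn": [0,0,0.96],"fingers": 1},{"delta_pos": [0,0,0],"turn": [0,0,0.96],"fingers": 1},{"delta_pos": [0,0,0],"turn": [0,0,0.96],"fingers": 1},{"delta_pos": [0,0,0],"turn": [0,0,0.96],"fingers": 1},{"delta_pos": [0,0,0],"turn": [0,0,0],"fingers": 1}]}}

```text
time: 1.1
position: [252.4, 516.2, 230.8]
eef_rot: [[0.153, 0.988, -0.001], [0.988, -0.153, -0.001], [-0.001, -0.0, -1.0]]
ft_force: [-0.9, -0.3, 0.6]
width: 1.0
finger_force: 0.0
```

Emit:
{"op": "move_arm", "data": {"deltas": [{"delta_pos": [-0.6,0.4,0],"turn": [0,0,0],"fingers": 1},{"delta_pos": [-0.6,0.4,0],"turn": [0,0,0],"fingers": 1},{"delta_pos": [-0.6,0.4,0],"turn": [0,0,0],"fingers": 1},{"delta_pos": [-0.6,0.4,0],"turn": [0,0,0],"fingers": 1},{"delta_pos": [-0.6,0.4,0],"turn": [0,0,0],"fingers": 1},{"delta_pos": [-0.6,0.4,0],"turn": [0,0,0],"fingers": 1},{"delta_pos": [-0.6,0.4,0],"turn": [0,0,0],"fingers": 1},{"delta_pos": [-0.6,0.4,0],"turn": [0,0,0],"fingers": 1},{"delta_pos": [-0.6,0.4,0],"turn": [0,0,0],"fingers": 1},{"delta_pos": [-0.6,0.4,0],"turn": [0,0,0],"fingers": 1},{"delta_pos": [-0.6,0.4,0],"turn": [0,0,0],"fingers": 1},{"delta_pos": [-0.6,0.4,0],"turn": [0,0,0],"fingers": 1}]}}

```text
time: 2.1
position: [399.2, 201.5, 231.2]
eef_rot: [[0.147, 0.989, -0.0], [0.989, -0.147, -0.0], [-0.0, -0.0, -1.0]]
ft_force: [0.1, -0.7, 0.2]
width: 1.001
finger_force: 0.0
```

Emit:
{"op": "move_arm", "data": {"deltas": [{"delta_pos": [-0.6,0.4,0],"turn": [0,0,0],"fingers": 1},{"delta_pos": [-0.6,0.4,0],"turn": [0,0,0],"fingers": 1},{"delta_pos": [-0.6,0.4,0],"turn": [0,0,0],"fingers": 1},{"delta_pos": [-0.6,0.4,0],"turn": [0,0,0],"fingers": 1},{"delta_pos": [-0.6,0.4,0],"turn": [0,0,0],"fingers": 1},{"delta_pos": [-0.6,0.4,0],"turn": [0,0,0],"fingers": 1},{"delta_pos": [0,0,0],"turn": [0,0,0],"fingers": 1},{"delta_pos": [0,0,0],"turn": [0,0,0],"fingers": 1}]}}

```text
time: 2.77
position: [472.6, 44.9, 231.0]
eef_rot: [[0.151, 0.989, -0.001], [0.989, -0.151, 0.0], [0.0, -0.001, -1.0]]
ft_force: [0.1, 0.4, 0.4]
width: 0.995
finger_force: 0.0
```

```bash
cat > s.py <<'E'
from h import *
import sys
o=bot.get_obs();R=np.array(o['eef_rot']);p=np.array(o['position'])
print(o['time'],p.round(1),'\n',R.round(4),'\nq',np.round(o['joint_pos'],1),'ft',np.round(o['ft_force'],1),'w',o['width'],o['finger_force'])
a=[float(v) for v in sys.argv[1:4]]
if a: print('tool delta units',(R.T@(np.array(a)-p)/40).round(3))
l=np.array([.1503,.9886,0]);print('yaw err (units about tool z)',np.degrees(np.arcsin(np.cross(R[:,0],l)[2])).round(2))
E
python3 s.py 491 7 150
```

```text
2.7667 [472.6  44.9 231. ] 
 [[ 1.511e-01  9.885e-01 -7.000e-04]
 [ 9.885e-01 -1.511e-01  1.000e-04]
 [ 0.000e+00 -7.000e-04 -1.000e+00]] 
q [ 0.3  9.6 97.6  0.  72.8  9. ] ft [0.1 0.4 0.4] w 0.9951362085185714 0.0
tool delta units [-0.868  0.6    2.025]
yaw err (units about tool z) 0.05
```

Emit:
{"op": "move_arm", "data": {"deltas": [{"delta_pos": [-0.434,0.3,0.3],"turn": [0,0,0],"fingers": 1},{"delta_pos": [-0.434,0.3,0.3],"turn": [0,0,0],"fingers": 1},{"delta_pos": [0,0,0.4],"turn": [0,0,0],"fingers": 1},{"delta_pos": [0,0,0.4],"turn": [0,0,0],"fingers": 1},{"delta_pos": [0,0,0.4],"turn": [0,0,0],"fingers": 1},{"delta_pos": [0,0,0.4],"turn": [0,0,0],"fingers": 1},{"delta_pos": [0,0,0.4],"turn": [0,0,0],"fingers": 1},{"delta_pos": [0,0,0.4],"turn": [0,0,0],"fingers": 1},{"delta_pos": [0,0,0],"turn": [0,0,0],"fingers": 1},{"delta_pos": [0,0,0],"turn": [0,0,0],"fingers": 1}]}}

```text
time: 3.6
position: [489.4, 9.2, 110.7]
eef_rot: [[0.148, 0.989, -0.003], [0.989, -0.148, 0.001], [0.0, -0.003, -1.0]]
ft_force: [-0.6, -0.8, -0.2]
width: 0.995
finger_force: 0.0
```

```bash
python3 s.py 491 7 19; python3 -c "
from h import *
im,d=snap('side','s1');cv2.imwrite('pics/s1c.png',cv2.resize(im[120:400,220:500],None,fx=2.1,fy=2.1))"
```

```text
3.6 [489.4   9.2 110.7] 
 [[ 1.482e-01  9.889e-01 -2.900e-03]
 [ 9.890e-01 -1.482e-01  5.000e-04]
 [ 1.000e-04 -2.900e-03 -1.000e+00]] 
q [ -3.9  18.4 105.6   0.   56.1   4.6] ft [-0.6 -0.8 -0.2] w 0.9952113255376095 0.0
tool delta units [-0.05   0.053  2.292]
yaw err (units about tool z) -0.12
```

View pics/s1c.png

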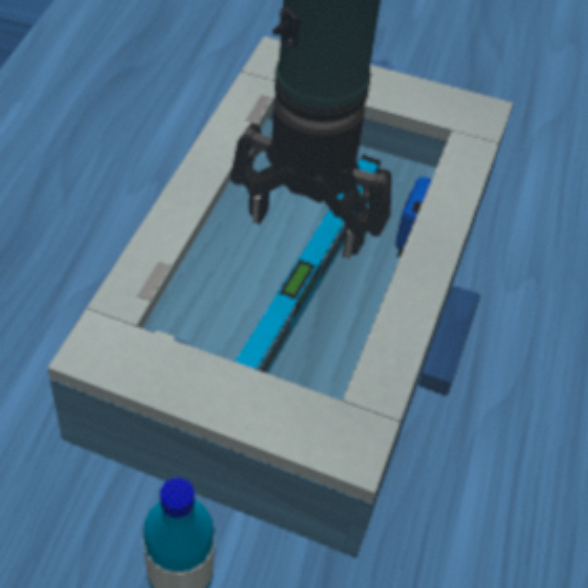

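The side view (red and blue swapped in this crop) shows the open fingers above the level, one each side, at about (258,205) and (352,240) in the crop. Both are clear of the frame. I'll descend and grip.

Emit:
{"op": "move_arm", "data": {"deltas": [{"delta_pos": [-0.05,0.05,0.35],"turn": [0,0,0],"fingers": 1},{"delta_pos": [0,0,0.35],"turn": [0,0,0],"fingers": 1},{"delta_pos": [0,0,0.35],"turn": [0,0,0],"fingers": 1},{"delta_pos": [0,0,0.35],"turn": [0,0,0],"fingers": 1},{"delta_pos": [0,0,0.35],"turn": [0,0,0],"fingers": 1},{"delta_pos": [0,0,0.3],"turn": [0,0,0],"fingers": 1},{"delta_pos": [0,0,0.24],"turn": [0,0,0],"fingers": 1},{"delta_pos": [0,0,0],"turn": [0,0,0],"fingers": 1},{"delta_pos": [0,0,0],"turn": [0,0,0],"fingers": 1}]}}

```text
time: 4.4
position: [492.7, 6.0, 20.1]
eef_rot: [[0.15, 0.989, 0.0], [0.989, -0.15, 0.0], [0.0, 0.0, -1.0]]
ft_force: [0.2, -0.2, -0.2]
width: 1.002
finger_force: 0.0
```

Emit:
{"op": "move_arm", "data": {"deltas": [{"delta_pos": [0,0,0],"turn": [0,0,0],"fingers": 0},{"delta_pos": [0,0,0],"turn": [0,0,0],"fingers": 0},{"delta_pos": [0,0,0],"turn": [0,0,0],"fingers": 0},{"delta_pos": [0,0,0],"turn": [0,0,0],"fingers": 0},{"delta_pos": [0,0,0],"turn": [0,0,0],"fingers": 0},{"delta_pos": [0,0,0],"turn": [0,0,0],"fingers": 0},{"delta_pos": [0,0,0],"turn": [0,0,0],"fingers": 0},{"delta_pos": [0,0,0],"turn": [0,0,0],"fingers": 0},{"delta_pos": [0,0,0],"turn": [0,0,0],"fingers": 0},{"delta_pos": [0,0,0],"turn": [0,0,0],"fingers": 0},{"delta_pos": [0,0,0],"turn": [0,0,0],"fingers": 0},{"delta_pos": [0,0,0],"turn": [0,0,0],"fingers": 0}], "force": 70}}

```text
time: 5.4
position: [492.1, 5.9, 20.1]
eef_rot: [[0.151, 0.989, -0.0], [0.989, -0.151, 0.0], [-0.0, -0.0, -1.0]]
ft_force: [-1.2, 0.2, 5.7]
width: 0.251
finger_force: 70.1
```

```bash
python3 s.py 491 7 19
```

```text
5.4 [492.1   5.9  20.1] 
 [[ 1.506e-01  9.886e-01 -2.000e-04]
 [ 9.886e-01 -1.506e-01  0.000e+00]
 [-0.000e+00 -2.000e-04 -1.000e+00]] 
q [ -4.2  26.4 110.8   0.   42.8   4.4] ft [-1.2  0.2  5.7] w 0.25123034244905995 70.09307384490967
tool delta units [ 0.023 -0.031  0.029]
yaw err (units about tool z) 0.02
```

Grip width is 21 mm, which matches the level. I'll lift a little, nudge it toward +y and start tilting the -y end up.

Emit:
{"op": "move_arm", "data": {"deltas": [{"delta_pos": [0.05,0,-0.15],"turn": [0,0,0],"fingers": 0},{"delta_pos": [0.05,0,-0.15],"turn": [0,0,0],"fingers": 0},{"delta_pos": [0,0,-0.1],"turn": [0,0,0],"fingers": 0},{"delta_pos": [0,0,0],"turn": [0,0,0],"fingers": 0}], "force": 90}}

```text
time: 5.73
position: [493.7, 9.9, 36.5]
eef_rot: [[0.15, 0.989, 0.002], [0.989, -0.15, -0.0], [0.0, 0.002, -1.0]]
ft_force: [0.2, -0.6, -4.2]
width: 0.249
finger_force: 88.1
```

Emit:
{"op": "move_arm", "data": {"deltas": [{"delta_pos": [0,0,-0.246],"turn": [0,-0.39,0],"fingers": 0},{"delta_pos": [-0.011,0,-0.245],"turn": [0,-0.39,0],"fingers": 0},{"delta_pos": [-0.023,0,-0.243],"turn": [0,-0.39,0],"fingers": 0},{"delta_pos": [-0.034,0,-0.24],"turn": [0,-0.39,0],"fingers": 0},{"delta_pos": [-0.045,0,-0.236],"turn": [0,-0.39,0],"fingers": 0},{"delta_pos": [-0.055,0,-0.231],"turn": [0,-0.39,0],"fingers": 0},{"delta_pos": [0,0,0],"turn": [0,0,0],"fingers": 0},{"delta_pos": [0,0,0],"turn": [0,0,0],"fingers": 0}]}}

```text
time: 6.4
position: [493.4, 10.8, 93.8]
eef_rot: [[0.143, 0.989, -0.04], [0.951, -0.149, -0.272], [-0.275, 0.001, -0.961]]
ft_force: [-0.1, 0.2, -3.9]
width: 0.247
finger_force: 88.6
```

```bash
python3 s.py; python3 -c "
from h import *
im,d=snap('side','s2');cv2.imwrite('pics/s2c.png',cv2.resize(im[100:400,200:500,::-1],None,fx=2,fy=2))"
```

```text
6.4 [493.4  10.8  93.8] 
 [[ 1.433e-01  9.888e-01 -4.050e-02]
 [ 9.506e-01 -1.489e-01 -2.725e-01]
 [-2.755e-01  6.000e-04 -9.613e-01]] 
q [  7.8  22.9 104.  -18.   59.   26.4] ft [-0.1  0.2 -3.9] w 0.24695153755731364 88.62828254699707
yaw err (units about tool z) -0.07
```

View pics/s2c.png

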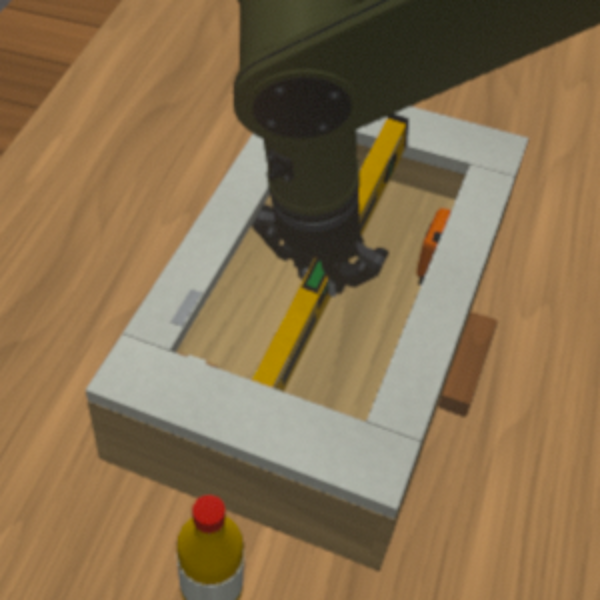

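The side view shows the -y end at (395,130) up over the frame with the +y end still under the near rail. There is no contact beyond the level's own weight, so I'll continue tilting to 32°.

Emit:
{"op": "move_arm", "data": {"deltas": [{"delta_pos": [-0.065,0,-0.226],"turn": [0,-0.39,0],"fingers": 0},{"delta_pos": [-0.074,0,-0.218],"turn": [0,-0.39,0],"fingers": 0},{"delta_pos": [-0.083,0,-0.211],"turn": [0,-0.39,0],"fingers": 0},{"delta_pos": [-0.091,0,-0.204],"turn": [0,-0.39,0],"fingers": 0},{"delta_pos": [-0.098,0,-0.194],"turn": [0,-0.39,0],"fingers": 0},{"delta_pos": [-0.104,0,-0.186],"turn": [0,-0.39,0],"fingers": 0},{"delta_pos": [0,0,0],"turn": [0,0,0],"fingers": 0},{"delta_pos": [0,0,0],"turn": [0,0,0],"fingers": 0}]}}

```text
time: 7.12
position: [492.9, 10.2, 146.7]
eef_rot: [[0.127, 0.989, -0.081], [0.838, -0.15, -0.524], [-0.531, -0.001, -0.848]]
ft_force: [-0.8, 0.2, -5.0]
width: 0.244
finger_force: 88.8
```

```bash
python3 s.py; python3 -c "
from h import *
R=np.array(bot.get_obs()['eef_rot']);p=np.array(bot.get_obs()['position'])
y=np.array([.07,.9975,0]);C=np.array([491,-19,0])
for n,a,h in [('b low',-200,0),('b mid',-200,25),('a low',200,0),('a mid',200,25),('a top',200,50)]:
    q=p+R@[a,0,12-h]-C; print(n,(q@y).round(1),(q@[.9975,-.07,0]).round(1),q[2].round(1))"
```

```text
7.1167 [492.9  10.2 146.7] 
 [[ 0.1268  0.9886 -0.0809]
 [ 0.8381 -0.1504 -0.5245]
 [-0.5307 -0.0013 -0.8476]] 
q [ 17.1  24.7  98.3 -29.7  74.5  38.3] ft [-0.8  0.2 -5. ] w 0.2436625177410483 88.75825881958008
yaw err (units about tool z) -0.04
b low -146.1 -14.3 242.7
b mid -132.9 -13.2 263.8
a low 191.8 12.9 30.4
a mid 205.1 14.0 51.6
a top 218.3 15.1 72.8
```

Step 1's geometry is met (end b at z 264, end a at z 52). Next I'll draw it toward -y, clear of the +y rail, then raise it.

Emit:
{"op": "move_arm", "data": {"deltas": [{"delta_pos": [-0.21,0,0.13],"turn": [0,0,0],"fingers": 0},{"delta_pos": [-0.21,0,0.13],"turn": [0,0,0],"fingers": 0},{"delta_pos": [-0.21,0,0.13],"turn": [0,0,0],"fingers": 0},{"delta_pos": [-0.21,0,0.13],"turn": [0,0,0],"fingers": 0},{"delta_pos": [-0.21,0,0.13],"turn": [0,0,0],"fingers": 0},{"delta_pos": [-0.21,0,0.13],"turn": [0,0,0],"fingers": 0},{"delta_pos": [-0.21,0,0.13],"turn": [0,0,0],"fingers": 0},{"delta_pos": [0,0,0],"turn": [0,0,0],"fingers": 0},{"delta_pos": [0,0,0],"turn": [0,0,0],"fingers": 0}]}}

```text
time: 7.87
position: [482.3, -59.1, 148.3]
eef_rot: [[0.129, 0.988, -0.081], [0.837, -0.152, -0.526], [-0.532, 0.0, -0.847]]
ft_force: [-0.1, 0.2, -4.6]
width: 0.247
finger_force: 88.6
```

Emit:
{"op": "move_arm", "data": {"deltas": [{"delta_pos": [-0.177,0,-0.283],"turn": [0,0,0],"fingers": 0},{"delta_pos": [-0.177,0,-0.283],"turn": [0,0,0],"fingers": 0},{"delta_pos": [-0.177,0,-0.283],"turn": [0,0,0],"fingers": 0},{"delta_pos": [-0.177,0,-0.283],"turn": [0,0,0],"fingers": 0},{"delta_pos": [-0.177,0,-0.283],"turn": [0,0,0],"fingers": 0},{"delta_pos": [-0.177,0,-0.283],"turn": [0,0,0],"fingers": 0},{"delta_pos": [-0.177,0,-0.283],"turn": [0,0,0],"fingers": 0},{"delta_pos": [-0.177,0,-0.283],"turn": [0,0,0],"fingers": 0},{"delta_pos": [-0.177,0,-0.283],"turn": [0,0,0],"fingers": 0},{"delta_pos": [-0.177,0,-0.283],"turn": [0,0,0],"fingers": 0},{"delta_pos": [-0.177,0,-0.283],"turn": [0,0,0],"fingers": 0},{"delta_pos": [-0.177,0,-0.283],"turn": [0,0,0],"fingers": 0}]}}

```text
time: 8.87
position: [482.5, -57.3, 308.9]
eef_rot: [[0.127, 0.989, -0.08], [0.837, -0.15, -0.526], [-0.532, -0.001, -0.847]]
ft_force: [0.5, 0.6, -4.0]
width: 0.245
finger_force: 88.6
```

```bash
python3 s.py; python3 -c "
from h import *
im,d=snap('side','s3');cv2.imwrite('pics/s3c.png',im[0:440,130:600,::-1])"
```

```text
8.8667 [482.5 -57.3 308.9] 
 [[ 1.266e-01  9.887e-01 -8.030e-02]
 [ 8.372e-01 -1.499e-01 -5.259e-01]
 [-5.320e-01 -6.000e-04 -8.467e-01]] 
q [ 10.5  13.1  89.7 -30.2  89.   22.8] ft [ 0.5  0.6 -4. ] w 0.24503775703374184 88.55060577392578
yaw err (units about tool z) -0.04
```

View pics/s3c.png

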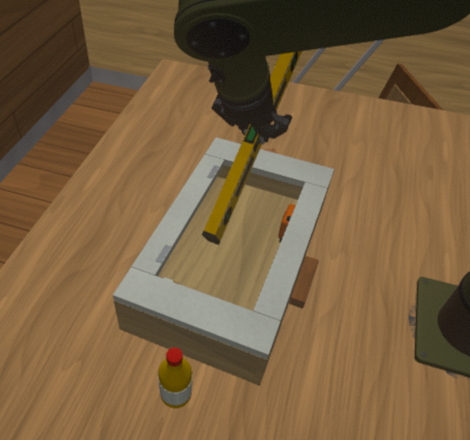

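The whole level is out and tilted, with its lower (+y) end at (212,237) above the opening. The tape and bottle are undisturbed. Now I'll level it.

Emit:
{"op": "move_arm", "data": {"deltas": [{"delta_pos": [0,0,0],"turn": [0,0.39,0],"fingers": 0},{"delta_pos": [0,0,0],"turn": [0,0.39,0],"fingers": 0},{"delta_pos": [0,0,0],"turn": [0,0.39,0],"fingers": 0},{"delta_pos": [0,0,0],"turn": [0,0.39,0],"fingers": 0},{"delta_pos": [0,0,0],"turn": [0,0.39,0],"fingers": 0},{"delta_pos": [0,0,0],"turn": [0,0.39,0],"fingers": 0},{"delta_pos": [0,0,0],"turn": [0,0.39,0],"fingers": 0},{"delta_pos": [0,0,0],"turn": [0,0.39,0],"fingers": 0},{"delta_pos": [0,0,0],"turn": [0,0.39,0],"fingers": 0},{"delta_pos": [0,0,0],"turn": [0,0.39,0],"fingers": 0},{"delta_pos": [0,0,0],"turn": [0,0.39,0],"fingers": 0},{"delta_pos": [0,0,0],"turn": [0,0.39,0],"fingers": 0}]}}

```text
time: 9.92
position: [482.0, -57.9, 307.9]
eef_rot: [[0.15, 0.989, -0.001], [0.989, -0.15, 0.002], [0.001, -0.001, -1.0]]
ft_force: [-0.7, -0.0, -4.2]
width: 0.242
finger_force: 88.6
```

Emit:
{"op": "move_arm", "data": {"deltas": [{"delta_pos": [0,0,0],"turn": [0,0,0],"fingers": 0},{"delta_pos": [0,0,0],"turn": [0,0,0],"fingers": 0},{"delta_pos": [0,0,0],"turn": [0,0,0],"fingers": 0},{"delta_pos": [0,0,0],"turn": [0,0,0],"fingers": 0},{"delta_pos": [0,0,0],"turn": [0,0,0],"fingers": 0},{"delta_pos": [0,0,0],"turn": [0,0,0],"fingers": 0},{"delta_pos": [0,0,0],"turn": [0,0,0],"fingers": 0},{"delta_pos": [0,0,0],"turn": [0,0,0],"fingers": 0}]}}

```text
time: 10.58
position: [482.7, -57.7, 308.5]
eef_rot: [[0.15, 0.989, -0.0], [0.989, -0.15, -0.0], [-0.0, -0.0, -1.0]]
ft_force: [-0.0, -0.1, -4.9]
width: 0.244
finger_force: 88.6
```

```bash
python3 s.py; python3 -c "
from h import *
im,d=snap('side','s4');cv2.imwrite('pics/s4c.png',im[0:440,130:600,::-1])"
```

```text
10.5833 [482.7 -57.7 308.5] 
 [[ 1.500e-01  9.887e-01 -1.000e-04]
 [ 9.887e-01 -1.500e-01 -2.000e-04]
 [-2.000e-04 -0.000e+00 -1.000e+00]] 
q [-11.8   7.3  88.9  -0.   83.8  -3.2] ft [-0.  -0.1 -4.9] w 0.24404987963493643 88.597172498703
yaw err (units about tool z) -0.02
```

View pics/s4c.png

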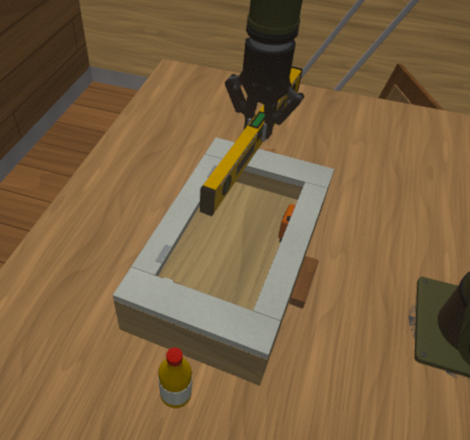

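The level, seen from its +y end (208,195) to its far end (298,72), is held in the fingers well above the cabinet. I'll check its end heights by depth and hand in if they agree.

```bash
python3 - <<'E'
from h import *
d=np.load('pics/s4.npy')
a=world('side',d,344,180);b=world('side',d,426,74);print(a.round(0),b.round(0))
o=bot.get_obs();print(np.abs(o['qd']).max(),o['finger_force'])
if abs(a[2]-b[2])<40 and min(a[2],b[2])>300: print(bot.close_job())
E
```

```text
[508. 119. 346.] [ 449. -225.  345.]
0.19033958613195254 88.59739065170288
the job is handed in; nothing more can be done
None
```

The level is out of the cabinet and held still and horizontal, its underside about 175 mm above the face frame, and the job is handed in at about 10.6 s; I saw no sign of contact with the cabinet, but I only rechecked the tape measure and glue bottle afterwards, not the hinge carton or sanding block, and no verdict was returned.

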